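# Hold a centrifuge lid just below its spring's balance point

### The job

I need the bench centrifuge's lid held for me while I set its hinge spring: first stand the tube rack left on the lid upright in the middle of the black rubber pad, set down rather than dropped, and leave the slide box, staining jar and specimen pot where they are. Then grip the lid's bow handle and raise the lid past its balance point, where the spring takes its weight, without letting it fly wide open, and ease it back to a few degrees below that point. Finish still gripping the handle, holding the lid steady there.

Things in the scene. Friction and masses are not known exactly. Their poses are not given: they have to be found in the camera images.
- centrifuge: Bench centrifuge, ivory housing 250 mm deep, 220 mm wide, 137 mm high, with a flat grey lid on top; heavy, does not move; within about 15 degrees of square to the robot. Origin: centre of its underside on the bench; x points from its front (control panel, towards the robot) to its rear (hinge), z up.
- lid (a joint): Opening angle of the 0.9 kg lid, rad: 0 shut, 1.4 open stop; it hinges at the rear, its front edge swings up and back. A torsion spring balances it at 0.70 rad (40 degrees): below, it sinks shut by itself (1.4 N felt at the handle when shut, 0.3 N at 0.6 rad); above, the spring throws it open (1.6 N at 1.1 rad). A few degrees below means about 0.6; above 1.1 counts as flown wide open.
- lid_handle (a point): Middle of the round black bar of the lid's bow handle: bar 12 mm thick, straight for 94 mm along the centrifuge's y between two posts, its centre line 38 mm above the lid's flat top, 45 mm from the lid's front edge. The bar can turn between the fingers. Axes turn with the lid: x along the lid towards the hinge, y along the bar, z out of the lid's top.
- lid_hinge (a point): Point on the hinge axis at the middle of the lid's width, at the rear; 137.5 mm above the bench. With the lid shut the handle bar's centre lies 185 mm nearer the robot than this point (along the centrifuge's -x) and 60 mm higher. Same axes as lid_handle.
- rack: White microtube rack, a block 56 mm (its x) by 100 mm (its y) by 45 mm high with grey tube caps standing up to 53 mm, about 0.16 kg. It starts upright on the lid's flat top, 159.5 mm above the bench, behind the handle. Origin: centre of its underside; z up.
- pad: Black ribbed rubber pad, 120 mm (its x) by 160 mm (its y), 4 mm thick, fixed flat on the bench to one side of the centrifuge. Origin: centre of its underside; z up.
- slide_box: Grey plastic slide box 102 by 87 by 34 mm with a paper label, lying on the bench on the other side of the centrifuge; not to be moved. Origin: centre of its underside.
- stain_jar: Upright glass staining jar, 68 mm across the foot and rim, 100 mm high, on the bench behind the centrifuge; not to be moved. Origin: centre of its underside.
- specimen_pot: Round specimen pot 60 mm in diameter, 65 mm high, white cap, on the bench behind the centrifuge; not to be moved. Origin: centre of its underside.
Mind the look-alikes: they are no part of the job. What is shaped like the rack but purple or turquoise is not meant. Several things have the shape of the pad; the one meant has the colours described above.

How it is judged (in metres and radians):
On the way, in this order (a step that is already met when the one before it is completed fails the run):
1. the rack stands on the pad, let go and at rest, the lid still shut (horizontal distance between rack and pad below 0.03 m and height (world z) of rack below 0.01 m and angle between rack's own z axis and vertical below 0.1 rad and linear speed of rack below 0.03 m/s and contact force between rack and the fingers below 0.05 N and value of joint lid below 0.1 rad), for 0.2 s.
2. the lid, held in the fingers, is past its balance point (value of joint lid above 0.76 rad and contact force between lid and the fingers above 1 N), for 0.2 s.
At the end, for the whole second after the job is handed in: Program ends with the lid gripped (over 1 N) and steady (under 0.05 rad/s) at 0.48 to 0.67 rad, i.e. 2 to 12 degrees below its balance point, after being held past 0.76 rad; the rack stands upright (within 0.1 rad) and still, its centre within 30 mm of the pad's centre (value of joint lid between 0.48 and 0.67 rad and velocity of joint lid between -0.05 and 0.05 rad/s and contact force between lid and the fingers above 1 N and contact force between lid and rack below 0.05 N and horizontal distance between rack and pad below 0.03 m and height (world z) of rack below 0.01 m and angle between rack's own z axis and vertical below 0.1 rad and linear speed of rack below 0.03 m/s); the arm keeps its last pose, push and grip.
It fails at once if the lid flies wide open (above 1.1 rad) (value of joint lid above 1.1 rad).
It fails at once if the rack is dropped (linear speed of rack above 0.5 m/s and contact force between rack and the fingers below 0.05 N).
It fails at once if the rack is tipped (angle between rack's own z axis and vertical above 0.6 rad).
It fails at once if a bystander is moved (distance of any of slide_box, stain_jar, specimen_pot from where it was at the start of the episode above 0.03 m).
It also fails if it takes over 58 s, if anything falls off the work surface, if the arm or the gripper's body presses on something with over 40 N, if the wrist force passes 120 N, or if a joint passes its speed limit or range.

### The arm

A 7-joint arm with a two-finger parallel gripper is mounted at the origin on the work surface. World frame = base frame: x ahead of the robot, y to its left, z up, the work surface at z = 0. Lengths are in m, angles in degrees, forces in N, time in s.
With the tool pointing down it reaches from about 0.4 to 0.9 m from the base axis. Payload 5.5 kg.
Tool frame: the origin (TCP) lies at the very end of the fingers, on their centre line; the grasp point (between the pads) lies 19 mm behind it; z points along the fingers, y is the line along which they close (so a half turn about z gives the same grasp; the last joint's range is limited). The gripper opens to 92 mm and grips with 3 to 60 N. Pads are 19 mm wide; open, the fingers measure 130 mm over their backs; the gripper's body (75 mm by 190 mm) begins 47 mm behind the grasp point.
Start: joints at [-60.378, 28.699, -24.465, 88.831, 12.651, 65.22, -12.049], TCP at [0.163, 0.629, 0.199] pointing down, gripper open.
Joint ranges: [-164.97, 164.97], [-17.58, 116.51], [-87.97, 89.64], [11.32, 138.91], [-80.73, 260.73], [10.89, 115.49], [-147.41, 147.41]. Speed limits (degrees/s): [147.25, 147.25, 180, 180, 180, 180, 180].

### API

Orientations are given as [roll, pitch, yaw] about the fixed x, y, z axes, in that order (R = Rz(yaw) Ry(pitch) Rx(roll)).
In Python, from rig import manip gives the robot as it stands.
- The arm moves only by the tool drive_tool, never from a script. Its argument "commands" is a list that holds one entry, the list of rows, each a list of 7 numbers: the shift along the tool's x, y, z in cm, then the turn, a rotation vector about the tool's x, y, z in rad, then the gripper's target within -1 to 1 (shut at 1, half-way at 0, fully open at -1). A call has 1 to 20 rows; each row shifts and turns the commanded pose from where the row before left it, along the tool's axes as they then stand; what a row does not reach is not made up. A row lasts 1/10 s, in which the tool goes at most 50 mm and 8.59 degrees, less where a joint would pass 70% of its speed; a pose out of reach is approached as far as the arm can. A call is refused whole if a number of a shift passes 5 or a number of a turn 0.15, either way. A call with a gripper value outside its range is refused whole. The fingers move at their own pace and stop on an object; "newtons" is the grip in N (left out, the last holds). Time passes only in rows, so rows that do not move let the fingers close. It gives the time, the measured TCP pose, the force, the opening and the grip force at its end, in the units of the state.
- manip.read_state(): the state, without advancing time (a new reading comes with each control period).
- manip.get_image(name): name is "scene" or "top" or "wrist"; returns a dict with "pixels" (400x640x3 uint8, red, green, blue), "z_map" (400x640 float32, m along the optical axis (not along the pixel's ray), 0 where there is no reading), "fov_y" (degrees; the focal length in pixels is half the picture's height over the tangent of half this angle, whatever the lens; pixels are square), "cx", "cy" (the principal point, pixels), "position" and "attitude" of the camera in the world. Camera axes: x right, y down, z forward; pixel columns grow to the right and rows downward; lengths in m; the calibration is good to about 2 mm. A picture is of the moment at which its call begins.
- manip.close_job(): hands the job in; it is judged then, once.
The state is a dict: "t": time; "joint_positions": joint angles; "dq": joint speeds; "joint_efforts": joint torques, N m; "tcp_pos": TCP position; "eef_rot": TCP orientation; "contact_force": force on the tool from outside, world axes, zero at the start; "torque": the same for the moment, N m; "width": finger opening in m; "finger_force": force on a finger pad.
Only numpy, scipy, OpenCV 4.12 (cv2) and the standard library are available. Lean on these libraries where they do the work, as an engineer would, in place of code of your own. Each camera call takes 0.05 s, during which the arm holds its last target. There are 200 camera calls.

## Working session

There is one attempt and no reset: what is moved stays moved. The work goes in short steps, Python scripts to look and compute and a tool call to move; the robot and the scene stay as the last step left them, time stands still between calls to the robot, and variables do not carry over. Pictures are saved under pics/ and viewed, at most 10 in all, crops included, and the job is handed in when it is done.

Besides the shell and the picture viewer there is one more tool, called after "Request:" by a JSON object that holds its "method" and its "body". drive_tool: Moves the arm, as the interface text tells. Its arguments: {"type":"object","properties":{"commands":{"type":"array","items":{"type":"array","items":{"type":"array","items":{"type":"number"}}}},"newtons":{"type":"number"}},"required":["commands"]}

```bash
mkdir -p pics; cat > h.py <<'E'
import numpy as np, cv2
from scipy.spatial.transform import Rotation as R
from rig import manip
def cam(n):
    d=manip.get_image(n); a=np.array(d["attitude"],float)
    h=d["pixels"].shape[0]; f=h/2/np.tan(np.radians(d["fov_y"])/2)
    if a.shape==(3,3): M=a
    elif a.size==4: M=None
    else: M=R.from_euler("xyz",a,degrees=True).as_matrix()
    v,u=np.mgrid[:h,:d["pixels"].shape[1]]
    z=d["z_map"]; P=np.stack([(u-d["cx"])/f*z,(v-d["cy"])/f*z,z],-1)
    W=P@M.T+np.array(d["position"]) if M is not None else None
    return d,W,M
def save(d,n): cv2.imwrite("pics/"+n,cv2.cvtColor(d["pixels"],cv2.COLOR_RGB2BGR))
E
python3 - <<'E'
from h import *
for n in("top","scene"):
    d,W,M=cam(n); save(d,n+"1.png"); np.savez(n+"1.npz",W=W,z=d["z_map"],p=d["pixels"])
    print(n,d["position"],d["attitude"],d["fov_y"],d["cx"],d["cy"])
print(manip.read_state())
E
```

```text
top [0.47096601 0.04789318 1.62241641] [-173.63394066   -0.91859152  -89.10890529] 45.22769063183484 309.7354006383294 205.83033444627583
scene [1.23493043 0.65744879 0.89980455] [-131.72091884    0.75607059  136.11044802] 56.666819722930775 319.24877250352205 199.42311586265782
{'t': 0.1, 'joint_positions': array([-60.37726224,  28.75000755, -24.45538735,  88.88599498,
        12.64994987,  65.22166107, -12.04869921]), 'dq': array([-0.04010644, -0.0358826 , -0.16014738, -0.12363274,  0.04653038,
        0.05091418,  0.03222745]), 'joint_efforts': array([-1.10956281e-02, -5.67876828e+01, -5.83815023e+00, -2.79912776e+01,
       -6.88848272e-02,  2.40612484e-02,  2.83545432e-05]), 'tcp_pos': array([0.16305628, 0.62848838, 0.19786293]), 'eef_rot': array([-1.79895699e+02, -4.85328442e-03,  1.65461548e+02]), 'contact_force': array([ 0.5491484 ,  0.51839298, -0.31245173]), 'torque': array([ 0.0519024 ,  0.01102216, -0.00577091]), 'finger_force': 0.0, 'width': 0.09164379034488386}
```

View pics/top1.png

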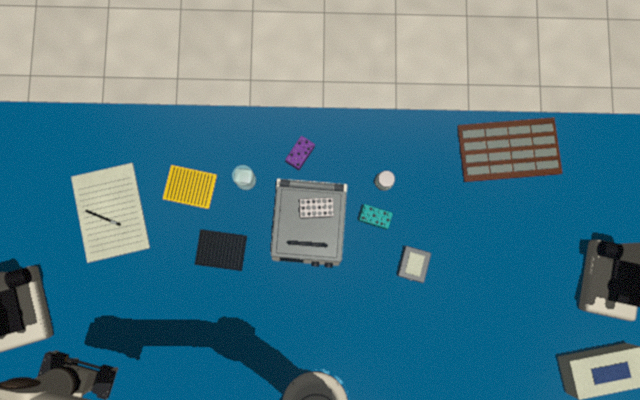

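View pics/scene1.png

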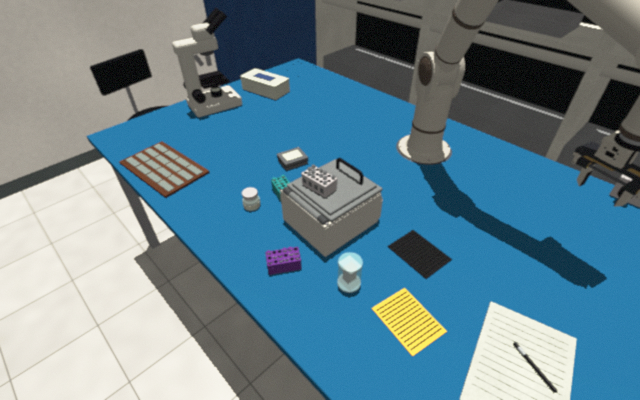

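Top view: rack at (316,207), bow handle at (307,244), black pad at (220,250), and the yellow, purple and turquoise items are look-alikes. The scene view agrees: the rack is behind the handle and the pad is on the robot's left (+y).

```bash
python3 - <<'E'
from h import *
t=np.load("top1.npz"); W,p=t["W"],t["p"].astype(int); 
def rect(m,lbl,mult=1000):
    q=W[m][:,:2]; r=cv2.minAreaRect((q*mult).astype(np.float32)); print(lbl,m.sum(),np.round(r[0],1),np.round(r[1],1),round(r[2],1),"z",np.round(np.percentile(W[m][:,2],[5,50,95]),4),"mean",q.mean(0).round(4))
box=lambda u0,u1,v0,v1:(np.indices(p.shape[:2])[1]>=u0)&(np.indices(p.shape[:2])[1]<=u1)&(np.indices(p.shape[:2])[0]>=v0)&(np.indices(p.shape[:2])[0]<=v1)
rect(box(190,250,225,275)&(p.max(-1)<70),"pad")
rect(box(290,340,190,222)&(W[...,2]>.185),"rack")
rect(box(280,335,236,252)&(p.max(-1)<70)&(W[...,2]>.15),"handle")
rect(box(280,335,236,252)&(W[...,2]>.18),"handle_z")
rect(box(265,350,176,268)&(W[...,2]>.145)&(W[...,2]<.172),"lid")
rect(box(265,350,170,272)&(W[...,2]>.1),"cf")
for n,b in dict(jar=box(230,258,162,192),pot=box(372,398,168,192),slide=box(396,434,243,285),purple=box(283,318,134,170),turq=box(358,394,202,230)).items(): rect(b&(W[...,2]>.02),n)
s=np.load("scene1.npz"); W,p=s["W"],s["p"].astype(int)
rect(box(385,455,228,280)&(p.max(-1)<70),"pad_s")
rect(box(300,338,160,200)&(W[...,2]>.185),"rack_s")
rect(box(330,368,152,190)&(W[...,2]>.17)&(p.max(-1)<70),"handle_s")
E
```

```text
pad 1633 [487.2 224.1] [353.8 116.7] 83.0 z [-0.0027  0.0038  0.0105] mean [0.4986 0.3197]
rack 646 [564.8   4.5] [181.2  99.7] 4.0 z [0.1981 0.2053 0.2149] mean [0.6245 0.0092]
handle 118 [518.5  35.4] [115.7   9.1] 86.4 z [0.1954 0.2023 0.2077] mean [0.5186 0.0352]
handle_z 165 [497.4  35.1] [119.9  54.4] 86.3 z [0.1933 0.2018 0.2076] mean [0.5182 0.0352]
lid 4246 [593.3  29.9] [215.6 240.4] 86.4 z [0.1469 0.1577 0.1642] mean [0.5838 0.0338]
cf 5763 [585.7  30.3] [219.9 264.2] 86.4 z [0.1331 0.1579 0.2069] mean [0.5859 0.0302]
jar 380 [610.6 169.4] [364.2  66.1] 30.7 z [0.0511 0.0995 0.1049] mean [0.7352 0.2424]
pot 280 [612.4 -99.2] [ 57.1 407.9] 46.0 z [0.0294 0.0634 0.0716] mean [ 0.7316 -0.2144]
slide 846 [ 489.3 -165.6] [415.2 106.7] 80.5 z [0.0273 0.0342 0.0404] mean [ 0.4628 -0.3175]
purple 527 [680.1  75.8] [ 92.3 411.7] 85.0 z [0.036  0.0461 0.0562] mean [0.8231 0.0624]
turq 539 [577.6 -88.8] [100.7 331.7] 21.1 z [0.0359 0.046  0.0561] mean [ 0.6162 -0.1895]
pad_s 1438 [842.9 434.2] [883.5 182.9] 18.0 z [0.0017 0.0047 0.0074] mean [0.505  0.3267]
rack_s 565 [911.8 279.7] [988.1 110. ] 43.1 z [0.1887 0.2054 0.214 ] mean [0.6363 0.0228]
handle_s 102 [521.2  38.4] [114.7   9.7] 85.9 z [0.174  0.2002 0.2044] mean [0.5212 0.0438]
```

```bash
cat >> h.py <<'E'
def onplane(uv,d,M,z):
    f=d["pixels"].shape[0]/2/np.tan(np.radians(d["fov_y"])/2); uv=np.asarray(uv,float)
    r=np.c_[(uv[:,0]-d["cx"])/f,(uv[:,1]-d["cy"])/f,np.ones(len(uv))]@M.T; o=np.array(d["position"])
    return (o+r*((z-o[2])/r[:,2])[:,None])[:,:2]
def rect(mask,roi,d,M,z,lbl):
    u0,u1,v0,v1=roi; k=np.zeros(mask.shape,np.uint8); k[v0:v1+1,u0:u1+1]=mask[v0:v1+1,u0:u1+1]
    k=cv2.morphologyEx(k,cv2.MORPH_CLOSE,np.ones((5,5)))
    c=max(cv2.findContours(k,cv2.RETR_EXTERNAL,cv2.CHAIN_APPROX_NONE)[0],key=cv2.contourArea)
    q=onplane(c[:,0],d,M,z); r=cv2.minAreaRect((q*1000).astype(np.float32)); print(lbl,len(c),np.round(r[0],1),np.round(r[1],1),round(r[2],1))
E
python3 - <<'E'
from h import *
for n,b in dict(top=dict(pad=(190,250,225,275),rack=(290,340,190,222),handle=(280,335,236,252),lid=(265,350,176,268)),scene=dict(pad=(385,455,228,280),rack=(300,338,160,200),handle=(330,368,152,190))).items():
    d,W,M=cam(n); p=d["pixels"].astype(int); Z=np.where(d["z_map"]>0,W[...,2],0); dark=p.max(-1)<70
    rect(dark&(Z<.03),b["pad"],d,M,.004,n+" pad")
    rect((Z>.186)&(Z<.25),b["rack"],d,M,.2055,n+" rack")
    rect(dark,b["handle"],d,M,.1995,n+" handle")
    if n=="top":
        m=(Z>.186)&(Z<.25)&(p.min(-1)>130); rect(m,b["rack"],d,M,.2045,"top rack bright")
        rect((Z>.13),b["lid"],d,M,.1595,"lid")
E
```

```text
top pad 156 [498.7 320.5] [156.8 116.5] 83.2
top rack 100 [625.8   8.9] [57.8 99.5] 3.8
top handle 79 [518.6  35.2] [115.8   9.2] 86.8
top rack bright 98 [626.4   8.4] [57.  98.6] 3.8
lid 290 [592.7  30.1] [215.6 240.2] 86.4
scene pad 123 [499.3 321.9] [155.3 115.2] 83.1
scene rack 85 [633.3  16.5] [ 77.3 119.6] 4.3
scene handle 83 [536.  52.] [137.9  42.8] 86.0
```

Request:
{"method": "drive_tool", "body": {"commands": [[[0,0,-1.2,0,0,0.125,-1],[0,0,-1.2,0,0,0.125,-1],[0,0,-1.2,0,0,0.125,-1],[0,0,-1.2,0,0,0.125,-1],[0,0,-1.2,0,0,0.125,-1],[0,0,-1.2,0,0,0.125,-1],[0,0,-1.2,0,0,0.125,-1],[0,0,-1.2,0,0,0.125,-1],[0,0,-1.2,0,0,0.125,-1],[0,0,-1.2,0,0,0.125,-1],[0,0,0,0,0,0,-1],[0,0,0,0,0,0,-1]]]}}

```text
t: 1.4
tcp_pos: [0.163, 0.6291, 0.3185]
eef_rot: [180.0, 0.0, 94.0]
contact_force: [-0.8, -0.3, -0.4]
width: 0.0919
finger_force: 0.0
```

Request:
{"method": "drive_tool", "body": {"commands": [[[-2,1.3,0,0,0,0,-1],[-3.4,2.2,0,0,0,0,-1],[-3.4,2.2,0,0,0,0,-1],[-3.4,2.2,0,0,0,0,-1],[-3.4,2.2,0,0,0,0,-1],[-3.4,2.2,0,0,0,0,-1],[-3.4,2.2,0,0,0,0,-1],[-3.4,2.2,0,0,0,0,-1],[-3.4,2.2,0,0,0,0,-1],[-3.4,2.2,0,0,0,0,-1],[-3.4,2.2,0,0,0,0,-1],[-3.4,2.2,0,0,0,0,-1],[-3.4,2.2,0,0,0,0,-1],[-3.4,2.2,0,0,0,0,-1],[-3.4,2.2,0,0,0,0,-1],[-3.4,2.2,0,0,0,0,-1],[-3.4,2.2,0,0,0,0,-1],[-3.4,2.2,0,0,0,0,-1],[-3.4,2.2,0,0,0,0,-1],[0,0,0,0,0,0,-1]]]}}

```text
t: 3.4
tcp_pos: [0.6151, 0.0184, 0.3171]
eef_rot: [-179.9, 0.3, 93.5]
contact_force: [-0.1, -0.7, -0.4]
width: 0.0917
finger_force: 0.0
```

Request:
{"method": "drive_tool", "body": {"commands": [[[-1,1.2,0,0,0,0,-1],[0,0,0,0,0,0,-1],[0,0,0,0,0,0,-1]]]}}

```text
t: 3.7
tcp_pos: [0.6254, 0.0173, 0.3178]
eef_rot: [-179.9, -0.0, 93.9]
contact_force: [-1.3, 0.1, -0.1]
width: 0.0917
finger_force: 0.0
```

```bash
python3 - <<'E'
from h import *
d,W,M=cam("wrist"); save(d,"w1.png"); p=d["pixels"].astype(int); Z=np.where(d["z_map"]>0,W[...,2],0)
print(d["position"],d["attitude"]); 
k=((Z>.19)&(Z<.225)).astype(np.uint8); n,l,s,c=cv2.connectedComponentsWithStats(k)
for i in range(1,n):
    if s[i,4]>400: 
        q=W[l==i][:,:2]; r=cv2.minAreaRect((q*1000).astype(np.float32)); print(s[i],np.round(r[0],1),np.round(r[1],1),round(r[2],1))
        u,v,w,h,_=s[i]; rect(l==i,(u,u+w,v,v+h),d,M,.2045,"ray")
s=manip.read_state(); print(s["tcp_pos"],s["eef_rot"])
E
```

```text
[0.62007624 0.0987632  0.50355018] [1.62137770e+02 1.20057128e-01 3.94617304e+00]
[ 191   81   20  133 1871] [517.4  33.2] [120.3  12.2] 86.4
ray 277 [520.3  35.6] [116.  14.] 86.5
[ 288  132   65  109 6701] [625.7   7.1] [ 56.1 100.2] 3.7
ray 328 [625.6   8.6] [ 55.4 100.6] 3.7
[0.62538859 0.01775491 0.31812462] [-1.79914645e+02 -2.88964618e-02  9.39421447e+01]
```

View pics/w1.png

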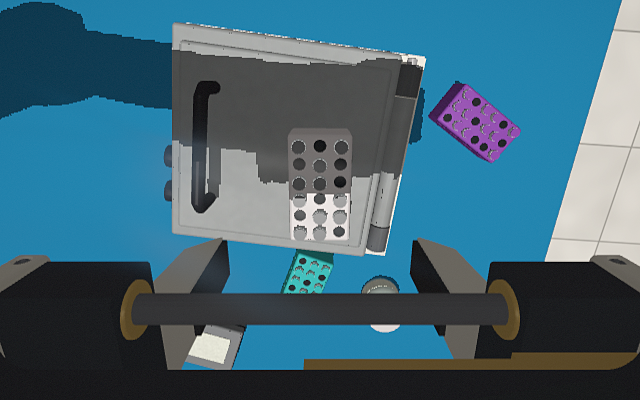

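Wrist view: rack at (320,185), handle at (203,148). This confirms rack (0.6256, 0.0085) with yaw 3.7°. I'll descend onto it.

Request:
{"method": "drive_tool", "body": {"commands": [[[-0.9,0,0,0,0,0,-1],[0,0,2,0,0,0,-1],[0,0,2,0,0,0,-1],[0,0,2,0,0,0,-1],[0,0,2,0,0,0,-1],[0,0,2,0,0,0,-1],[0,0,1.5,0,0,0,-1],[0,0,1,0,0,0,-1],[0,0,1,0,0,0,-1],[0,0,0.7,0,0,0,-1],[0,0,0.5,0,0,0,-1],[0,0,0,0,0,0,-1],[0,0,0,0,0,0,-1]]]}}

```text
t: 5.05
tcp_pos: [0.6271, 0.0078, 0.1722]
eef_rot: [180.0, 0.0, 93.8]
contact_force: [-0.3, 1.3, -0.2]
width: 0.0921
finger_force: 0.0
```

Request:
{"method": "drive_tool", "body": {"commands": [[[0,0,0,0,0,0,0],[0,0,0,0,0,0,0.5],[0,0,0,0,0,0,0.5],[0,0,0,0,0,0,0.5],[0,0,0,0,0,0,0.5],[0,0,0,0,0,0,1],[0,0,0,0,0,0,1],[0,0,0,0,0,0,1],[0,0,0,0,0,0,1],[0,0,0,0,0,0,1]]], "newtons": 15}}

```text
t: 6.05
tcp_pos: [0.6267, 0.0078, 0.1718]
eef_rot: [-180.0, -0.0, 93.8]
contact_force: [-1.2, 0.2, 1.4]
width: 0.056
finger_force: 15.0
```

Request:
{"method": "drive_tool", "body": {"commands": [[[0,0,-0.5,0,0,0,1],[0,0,-1,0,0,0,1],[0,0,-1.5,0,0,0,1],[0,0,-1.5,0,0,0,1],[0,0,-1.5,0,0,0,1],[0,0,-1.5,0,0,0,1],[0,0,-1.5,0,0,0,1],[0,0,-1.5,0,0,0,1],[0,0,-1,0,0,0,1],[0,0,-0.5,0,0,0,1],[0,0,0,0,0,0,1]]]}}

```text
t: 7.15
tcp_pos: [0.6272, 0.0079, 0.2925]
eef_rot: [179.9, -0.0, 93.8]
contact_force: [-0.4, -0.1, -1.9]
width: 0.0558
finger_force: 15.0
```

Request:
{"method": "drive_tool", "body": {"commands": [[[1,-0.3,0,0,0,0,1],[1.5,-0.5,0,0,0,0,1],[2,-0.7,0,0,0,0,1],[2,-0.7,0,0,0,0,1],[2,-0.7,0,0,0,0,1],[2,-0.7,0,0,0,0,1],[2,-0.7,0,0,0,0,1],[2,-0.7,0,0,0,0,1],[2,-0.7,0,0,0,0,1],[2,-0.7,0,0,0,0,1],[2,-0.7,0,0,0,0,1],[2,-0.7,0,0,0,0,1],[2,-0.7,0,0,0,0,1],[2,-0.6,0,0,0,0,1],[2,-0.6,0,0,0,0,1],[2,-0.6,0,0,0,0,1],[1,-0.3,0,0,0,0,1],[0.5,-0.1,0,0,0,0,1],[0,0,0,0,0,0,1],[0,0,0,0,0,0,1]]]}}

```text
t: 9.15
tcp_pos: [0.4991, 0.3189, 0.2917]
eef_rot: [180.0, 0.0, 93.8]
contact_force: [-0.3, 0.0, -2.2]
width: 0.0557
finger_force: 15.0
```

Request:
{"method": "drive_tool", "body": {"commands": [[[0,0,1,0,0,0,1],[0,0,2,0,0,0,1],[0,0,2,0,0,0,1],[0,0,2,0,0,0,1],[0,0,2,0,0,0,1],[0,0,2,0,0,0,1],[0,0,2,0,0,0,1],[0,0,2,0,0,0,1],[0,0,2,0,0,0,1],[0,0,2,0,0,0,1],[0,0,2,0,0,0,1],[0,0,1,0,0,0,1],[0,0,1,0,0,0,1],[0,0,0,0,0,0,1],[0,0,0,0,0,0,1]]]}}

```text
t: 10.65
tcp_pos: [0.4991, 0.32, 0.0622]
eef_rot: [180.0, -0.0, 93.8]
contact_force: [0.2, -0.0, -1.7]
width: 0.0556
finger_force: 15.0
```

Request:
{"method": "drive_tool", "body": {"commands": [[[0,0,1,0,0,0,1],[0,0,1,0,0,0,1],[0,0,1,0,0,0,1],[0,0,0.6,0,0,0,1],[0,0,0.4,0,0,0,1],[0,0,0.2,0,0,0,1],[0,0,0.2,0,0,0,1],[0,0,0.1,0,0,0,1],[0,0,0,0,0,0,1],[0,0,0,0,0,0,1]]]}}

```text
t: 11.65
tcp_pos: [0.4988, 0.3201, 0.0171]
eef_rot: [180.0, -0.0, 93.8]
contact_force: [-0.8, -0.4, -0.9]
width: 0.0557
finger_force: 15.0
```

Request:
{"method": "drive_tool", "body": {"commands": [[[0,0,0.1,0,0,0,1],[0,0,0,0,0,0,1],[0,0,0,0,0,0,1],[0,0,0,0,0,0,1]]], "newtons": 5}}

```text
t: 12.05
tcp_pos: [0.499, 0.3202, 0.0163]
eef_rot: [180.0, -0.0, 93.8]
contact_force: [0.4, -1.6, 2.6]
width: 0.0562
finger_force: 5.0
```

Request:
{"method": "drive_tool", "body": {"commands": [[[0,0,0,0,0,0,-0.3],[0,0,0,0,0,0,-0.4],[0,0,0,0,0,0,-0.6],[0,0,0,0,0,0,-0.8],[0,0,0,0,0,0,-1],[0,0,0,0,0,0,-1],[0,0,0,0,0,0,-1],[0,0,0,0,0,0,-1],[0,0,0,0,0,0,-1],[0,0,0,0,0,0,-1]]]}}

```text
t: 13.05
tcp_pos: [0.4986, 0.32, 0.0158]
eef_rot: [-180.0, -0.0, 93.8]
contact_force: [0.5, -0.1, 0.4]
width: 0.0922
finger_force: 0.0
```

Request:
{"method": "drive_tool", "body": {"commands": [[[0,0,-1,0,0,0,-1],[0,0,-2,0,0,0,-1],[0,0,-3,0,0,0,-1],[0,0,-3,0,0,0,-1],[0,0,-3,0,0,0,-1],[0,0,-3,0,0,0,-1],[0,0,-3,0,0,0,-1],[0,0,-3,0,0,0,-1],[0,0,-3,0,0,0,-1],[0,0,-3,0,0,0,-1],[0,0,-1,0,0,0,-1],[0,0,0,0,0,0,-1]]]}}

```text
t: 14.25
tcp_pos: [0.4995, 0.3205, 0.298]
eef_rot: [179.8, -0.1, 93.8]
contact_force: [-0.2, 0.0, -0.8]
width: 0.0917
finger_force: 0.0
```

```bash
python3 - <<'E'
from h import *
d,W,M=cam("scene"); save(d,"s2.png")
d,W,M=cam("wrist"); p=d["pixels"].astype(int); Z=np.where(d["z_map"]>0,W[...,2],0)
save(d,"w2.png")
k=((Z>.035)&(Z<.07)).astype(np.uint8); n,l,s,c=cv2.connectedComponentsWithStats(k)
for i in range(1,n):
    if s[i,4]>400: u,v,w,h,_=s[i]; rect(l==i,(u,u+w,v,v+h),d,M,.049,"rack"); print(s[i],np.percentile(Z[l==i],[50,90]))
dark=(p.max(-1)<60)&(abs(Z)<.02); n,l,s,c=cv2.connectedComponentsWithStats((dark|(k>0)).astype(np.uint8))
i=1+np.argmax(s[1:,4]); u,v,w,h,_=s[i]; rect(l==i,(u,u+w,v,v+h),d,M,.004,"pad+")
E
```

```text
rack 238 [498.8 320.2] [55.6 99.5] 3.8
[ 297  110   46   80 3554] [0.04929479 0.0569758 ]
rack 145 [724.9 252.4] [66.2 47.4] 53.5
[469 196  50  46 724] [0.0534234  0.06644993]
rack 274 [560.8 137.8] [ 25.9 184.7] 88.3
[ 289  269  130   25 1647] [0.05325306 0.06663528]
pad+ 477 [498.3 321.6] [158.  119.2] 83.0
```

View pics/w2.png

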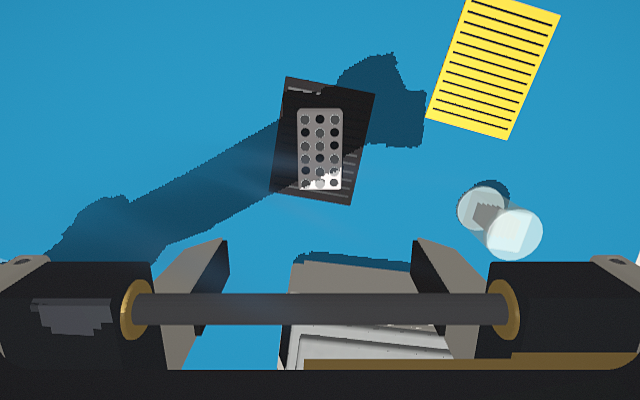

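Wrist view: the rack stands centred on the black pad at (320,148), about 2 mm from the pad's centre. Next is the handle.

Request:
{"method": "drive_tool", "body": {"commands": [[[0,0,0,0,0,0.127,-1],[-1,0.1,0,0,0,0,-1],[-2,0.2,0,0,0,0,-1],[-2,0.3,0,0,0,0,-1],[-2,0.3,0,0,0,0,-1],[-2,0.3,0,0,0,0,-1],[-2,0.3,0,0,0,0,-1],[-2,0.3,0,0,0,0,-1],[-2,0.3,0,0,0,0,-1],[-2,0.3,0,0,0,0,-1],[-2,0.3,0,0,0,0,-1],[-2,0.3,0,0,0,0,-1],[-2,0.3,0,0,0,0,-1],[-2,0.2,0,0,0,0,-1],[-2,0.1,0,0,0,0,-1],[-1,0.1,0,0,0,0,-1],[-0.3,0,0,0,0,0,-1],[0,0,0,0,0,0,-1],[0,0,0,0,0,0,-1]]]}}

```text
t: 16.25
tcp_pos: [0.5185, 0.0362, 0.2957]
eef_rot: [-180.0, -0.0, 86.7]
contact_force: [-0.1, 0.1, 0.5]
width: 0.0919
finger_force: 0.0
```

Request:
{"method": "drive_tool", "body": {"commands": [[[0,0,1,0,0,0,-1],[0,0,2,0,0,0,-1],[0,0,2,0,0,0,-1],[0,0,2,0,0,0,-1],[0,0,2,0,0,0,-1],[0,0,1,0,0,0,-1],[0,0,1,0,0,0,-1],[0,0,0.5,0,0,0,-1],[0,0,0,0,0,0,-1],[0,0,0,0,0,0,-1]]]}}

```text
t: 17.25
tcp_pos: [0.5191, 0.0353, 0.1814]
eef_rot: [179.9, -0.0, 86.6]
contact_force: [0.3, -0.7, 0.5]
width: 0.0919
finger_force: 0.0
```

Request:
{"method": "drive_tool", "body": {"commands": [[[0,0,0,0,0,0,0],[0,0,0,0,0,0,0.5],[0,0,0,0,0,0,1],[0,0,0,0,0,0,1],[0,0,0,0,0,0,1],[0,0,0,0,0,0,1],[0,0,0,0,0,0,1],[0,0,0,0,0,0,1],[0,0,0,0,0,0,1],[0,0,0,0,0,0,1],[0,0,0,0,0,0,1],[0,0,0,0,0,0,1]]], "newtons": 20}}

```text
t: 18.45
tcp_pos: [0.5186, 0.0352, 0.1808]
eef_rot: [-180.0, 0.0, 86.6]
contact_force: [0.3, -0.1, 0.4]
width: 0.0019
finger_force: 0.0
```

```bash
python3 - <<'E'
from h import *
d,W,M=cam("scene"); a=d["pixels"][120:260,240:440]; cv2.imwrite("pics/s3.png",cv2.cvtColor(cv2.resize(a,(800,560),interpolation=2),4))
print(manip.read_state())
E
```

```text
{'t': 18.5, 'joint_positions': array([-21.46250367,  15.05503127,  17.14529672, 109.71317479,
        -5.30171095,  55.98962251,  -5.33440453]), 'dq': array([-0.01212976,  0.06809876,  0.03107279,  0.0613694 , -0.08358483,
        0.01061885, -0.04767124]), 'joint_efforts': array([-3.89905836e-04, -4.09781492e+01,  2.53789499e+00, -2.60375941e+01,
       -5.85901004e-02,  3.07448208e-02, -1.40121956e-04]), 'tcp_pos': array([0.5185954 , 0.03527348, 0.18079556]), 'eef_rot': array([-1.79996583e+02, -7.63312037e-04,  8.65668644e+01]), 'contact_force': array([-0.2048769 , -0.10880246, -0.46884105]), 'torque': array([-0.04745144,  0.02809713,  0.00582454]), 'finger_force': 0.0, 'width': 0.0010323062136077918}
```

View pics/s3.png

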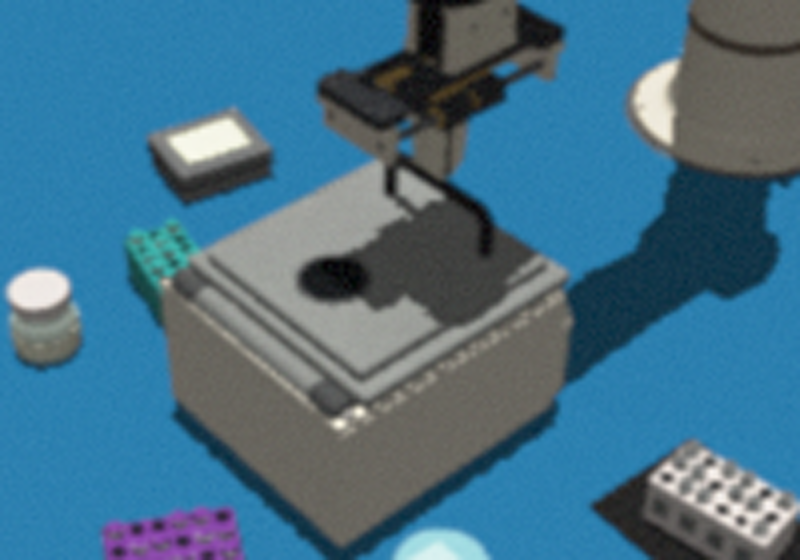

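The picture shows the gripper near the far end of the bar at crop (410,160), with its fingers apparently apart. I'll check this by projecting the reported TCP into both views.

```bash
python3 - <<'E'
from h import *
s=manip.read_state(); y=3.45*np.pi/180
pts=dict(tcp=s["tcp_pos"],tcp5up=s["tcp_pos"]+[0,0,.05],bar=[.5186,.0355,.1975])
for n in("scene","top","wrist"):
    d,W,M=cam(n); f=200/np.tan(np.radians(d["fov_y"])/2)
    for k,P in pts.items():
        c=M.T@(np.array(P)-d["position"]); print(n,k,(c[:2]/c[2]*f+[d["cx"],d["cy"]]).round(1),"depth",c[2].round(3))
    if n=="wrist": save(d,"w4.png")
    if n=="top": save(d,"t4.png")
    if n=="scene":
        print("crop",[(round(float(u-240)*4),round(float(v-120)*4)) for u,v in [(c[:2]/c[2]*f+[d["cx"],d["cy"]])]])
        for u,v in[(333,160),(350,158),(352,163),(360,170)]: print((u,v),W[v,u].round(3))
print(s["width"])
a=cv2.imread("pics/w4.png"); b=cv2.resize(cv2.imread("pics/t4.png")[160:290,220:400],(415,300),interpolation=2)
a=cv2.resize(a,(385,300)) ; cv2.imwrite("pics/j4.png",np.hstack([a,b]))
E
```

```text
scene tcp [348.8 170.2] depth 1.183
scene tcp5up [349.5 157.3] depth 1.15
scene bar [349.1 166. ] depth 1.172
crop [(436, 184)]
(333, 160) [ 0.484 -0.069  0.15 ]
(350, 158) [0.527 0.045 0.237]
(352, 163) [0.515 0.044 0.212]
(360, 170) [0.516 0.078 0.203]
top tcp [306.5 243.5] depth 1.438
top tcp5up [306.6 242.9] depth 1.388
top bar [306.5 243.3] depth 1.421
wrist tcp [319.2 231. ] depth 0.202
wrist tcp5up [319.1 276.9] depth 0.154
wrist bar [319.2 243.3] depth 0.186
0.0010323062136077918
```

View pics/j4.png

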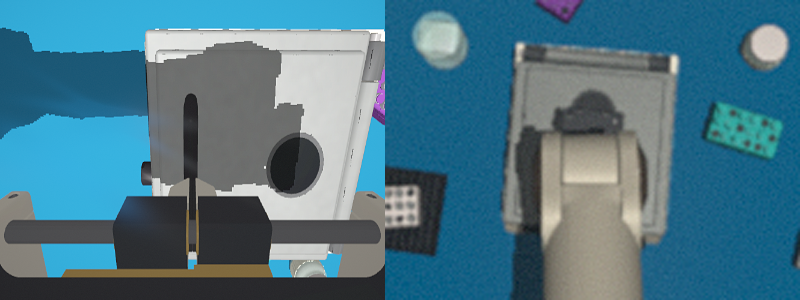

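```bash
python3 - <<'E'
from h import *
d,W,M=cam("wrist"); z=d["z_map"]
for v in range(100,300,12): print(v,[tuple((W[v,u]*1000).round().astype(int)) if z[v,u]>0 else None for u in (300,308,313,317,325,335)])
s=manip.read_state(); print(s["width"],s["t"],s["tcp_pos"])
a=d["pixels"][110:310,200:440]; cv2.imwrite("pics/w5.png",cv2.cvtColor(cv2.resize(a,(720,600),interpolation=2),4))
E
```

```text
100 [(np.int64(512), np.int64(108), np.int64(159)), (np.int64(516), np.int64(108), np.int64(160)), (np.int64(519), np.int64(107), np.int64(161)), (np.int64(522), np.int64(107), np.int64(160)), (np.int64(526), np.int64(107), np.int64(158)), (np.int64(532), np.int64(107), np.int64(159))]
112 [(np.int64(511), np.int64(101), np.int64(159)), (np.int64(516), np.int64(101), np.int64(160)), (np.int64(519), np.int64(101), np.int64(159)), (np.int64(521), np.int64(101), np.int64(160)), (np.int64(526), np.int64(100), np.int64(159)), (np.int64(532), np.int64(100), np.int64(160))]
124 [(np.int64(511), np.int64(94), np.int64(159)), (np.int64(516), np.int64(94), np.int64(159)), (np.int64(518), np.int64(94), np.int64(158)), (np.int64(521), np.int64(94), np.int64(159)), (np.int64(525), np.int64(93), np.int64(159)), (np.int64(531), np.int64(93), np.int64(160))]
136 [(np.int64(510), np.int64(87), np.int64(160)), (np.int64(516), np.int64(92), np.int64(191)), (np.int64(519), np.int64(92), np.int64(193)), (np.int64(521), np.int64(92), np.int64(193)), (np.int64(525), np.int64(91), np.int64(191)), (np.int64(
[... 3049 characters left out ...]
, np.int64(42), np.int64(235)), (np.int64(525), np.int64(69), np.int64(283))]
280 [(np.int64(516), np.int64(69), np.int64(289)), (np.int64(518), np.int64(69), np.int64(288)), (np.int64(517), np.int64(43), np.int64(246)), (np.int64(518), np.int64(42), np.int64(245)), (np.int64(521), np.int64(43), np.int64(246)), (np.int64(525), np.int64(69), np.int64(289))]
292 [(np.int64(516), np.int64(70), np.int64(295)), (np.int64(518), np.int64(69), np.int64(294)), (np.int64(519), np.int64(67), np.int64(290)), (np.int64(518), np.int64(43), np.int64(254)), (np.int64(521), np.int64(43), np.int64(254)), (np.int64(524), np.int64(69), np.int64(294))]
0.000392008021712039 18.7 [0.51860795 0.03526057 0.18079907]
```

View pics/w5.png

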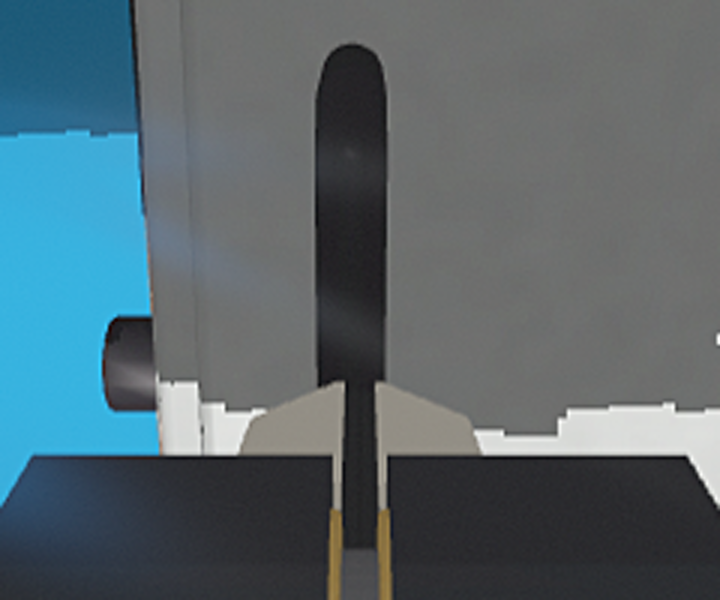

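The wrist close-up shows the fingers shut just above the bar. Their ends, at crop rows 380–420, are at z≈0.21 by the depth map, while the reported TCP z is 0.181. So the fingertips are about 27 mm higher than reported. I'll open and measure the tips again before going lower.

Request:
{"method": "drive_tool", "body": {"commands": [[[0,0,0,0,0,0,-1],[0,0,0,0,0,0,-1],[0,0,0,0,0,0,-1],[0,0,0,0,0,0,-1],[0,0,0,0,0,0,-1],[0,0,0,0,0,0,-1],[0,0,0,0,0,0,-1],[0,0,0,0,0,0,-1],[0,0,0,0,0,0,-1],[0,0,0,0,0,0,-1],[0,0,0,0,0,0,-1],[0,0,0,0,0,0,-1]]]}}

```text
t: 19.9
tcp_pos: [0.5186, 0.0353, 0.1808]
eef_rot: [-180.0, -0.0, 86.6]
contact_force: [-0.2, -0.4, 0.3]
width: 0.0898
finger_force: 0.0
```

```bash
python3 - <<'E'
from h import *
s=manip.read_state(); print(s["width"],s["tcp_pos"])
d,W,M=cam("wrist"); T=R.from_euler("xyz",s["eef_rot"],degrees=True).as_matrix(); Q=(W-s["tcp_pos"])@T; z=d["z_map"]
# points in the tool frame belonging to the fingers: |y|>40mm, near the hand
m=(z>0)&(W[...,2]>.168)&(abs(Q[...,1])>.035)&(abs(Q[...,1])<.075)&(abs(Q[...,0])<.02)
for sgn in(-1,1):
    k=m&(Q[...,1]*sgn>0); q=Q[k]*1000; print(sgn,k.sum(),"x,y,z pct 1/50/99",np.percentile(q,[1,50,99],axis=0).round(1).tolist())
    a=np.argwhere(k); print(a.min(0),a.max(0))
E
```

```text
0.08982594828080288 [0.51856291 0.03525868 0.18078393]
-1 7822 x,y,z pct 1/50/99 [[-11.5, -73.2, -118.1], [8.8, -47.5, -92.3], [19.8, -44.6, -30.3]]
[238   8] [369 231]
1 6892 x,y,z pct 1/50/99 [[-11.4, 37.2, -122.1], [8.9, 47.7, -84.4], [20.0, 72.0, -30.1]]
[238 408] [369 633]
```

Confirmed: the visible fingers end about 27 mm behind the reported TCP. I'll lower by 26 mm in small steps, watching the force.

Request:
{"method": "drive_tool", "body": {"commands": [[[0,0,0.5,0,0,0,-1],[0,0,0.5,0,0,0,-1],[0,0,0.5,0,0,0,-1],[0,0,0.2,0,0,0,-1],[0,0,0,0,0,0,-1]]]}}

```text
t: 20.45
tcp_pos: [0.5182, 0.0352, 0.1632]
eef_rot: [-179.9, 0.0, 86.6]
contact_force: [-0.0, 0.5, 0.7]
width: 0.0917
finger_force: 0.0
```

Request:
{"method": "drive_tool", "body": {"commands": [[[0,0,0.3,0,0,0,-1],[0,0,0.2,0,0,0,-1],[0,0,0,0,0,0,-1],[0,0,0,0,0,0,-1]]]}}

```text
t: 20.85
tcp_pos: [0.5186, 0.0353, 0.1588]
eef_rot: [180.0, -0.0, 86.6]
contact_force: [0.0, 0.2, -0.9]
width: 0.0916
finger_force: 0.0
```

Request:
{"method": "drive_tool", "body": {"commands": [[[0,0,0.4,0,0,0,-1],[0,0,0,0,0,0,0],[0,0,0,0,0,0,0.5],[0,0,0,0,0,0,1],[0,0,0,0,0,0,1],[0,0,0,0,0,0,1],[0,0,0,0,0,0,1],[0,0,0,0,0,0,1],[0,0,0,0,0,0,1],[0,0,0,0,0,0,1],[0,0,0,0,0,0,1],[0,0,0,0,0,0,1],[0,0,0,0,0,0,1],[0,0,0,0,0,0,1]]], "newtons": 20}}

```text
t: 22.25
tcp_pos: [0.517, 0.0354, 0.1546]
eef_rot: [-179.8, 0.0, 86.6]
contact_force: [-6.7, 0.3, 4.0]
width: 0.0111
finger_force: 20.0
```

Request:
{"method": "drive_tool", "body": {"commands": [[[0,0.35,-0.91,0,0,0,1],[0,0.35,-0.91,0,0,0,1],[0,0.43,-0.87,0,0,0,1],[0,0.44,-0.87,0,0,0,1],[0,0.52,-0.82,0,0,0,1],[0,0.52,-0.82,0,0,0,1],[0,0.6,-0.77,0,0,0,1],[0,0.6,-0.76,0,0,0,1],[0,0,0,0,0,0,1],[0,0,0,0,0,0,1]]]}}

```text
t: 23.25
tcp_pos: [0.554, 0.033, 0.2231]
eef_rot: [-179.7, -0.0, 86.6]
contact_force: [-12.9, -0.9, 7.9]
width: 0.0113
finger_force: 20.0
```

Request:
{"method": "drive_tool", "body": {"commands": [[[0,-0.12,-0.1,0,0,0,1],[0,-0.12,-0.1,0,0,0,1],[0,0,0,0,0,0,1],[0,0,0,0,0,0,1]]]}}

```text
t: 23.65
tcp_pos: [0.555, 0.0329, 0.2243]
eef_rot: [179.9, 0.0, 86.6]
contact_force: [2.7, -0.1, -2.3]
width: 0.0114
finger_force: 20.0
```

Request:
{"method": "drive_tool", "body": {"commands": [[[0,0.67,-0.71,0,0,0,1],[0,0.67,-0.7,0,0,0,1],[0,0.74,-0.63,0,0,0,1],[0,0.74,-0.63,0,0,0,1],[0,0,0,0,0,0,1],[0,0,0,0,0,0,1]]]}}

```text
t: 24.25
tcp_pos: [0.5825, 0.0312, 0.2515]
eef_rot: [180.0, -0.0, 86.6]
contact_force: [-3.7, -1.1, 4.6]
width: 0.011
finger_force: 20.0
```

Request:
{"method": "drive_tool", "body": {"commands": [[[0,0.75,-0.6,0,0,0,1],[0,0.75,-0.6,0,0,0,1],[0,0.83,-0.52,0,0,0,1],[0,0.83,-0.5,0,0,0,1],[0,0,0,0,0,0,1],[0,0,0,0,0,0,1],[0,0,0,0,0,0,1]]]}}

```text
t: 24.95
tcp_pos: [0.6139, 0.0292, 0.2726]
eef_rot: [-180.0, 0.0, 86.5]
contact_force: [1.8, -2.1, -3.4]
width: 0.0111
finger_force: 20.0
```

```bash
cat >> h.py <<'E'
def lid():
    d,W,M=cam("scene"); z=d["z_map"]; a=np.radians(-3.5); q=W-[.5186,.0355,0]
    X=q@[np.cos(a),np.sin(a),0]; Y=q@[-np.sin(a),np.cos(a),0]; Z=W[...,2]
    # lid top points on the +y side clear of the handle/gripper
    m=(z>0)&(abs(Y)<.1)&(abs(Y)>.055)&(Z>.17)&(X>-.05)&(X<.2); p=d["pixels"].astype(int); m&=p.max(-1)-p.min(-1)<50
    best=None
    x,zz=X[m],Z[m]; rng=np.random.default_rng(0)
    for _ in range(400):
        i,j=rng.choice(len(x),2); 
        if abs(x[i]-x[j])<.03: continue
        s=(zz[i]-zz[j])/(x[i]-x[j]); r=abs(zz-zz[i]-s*(x-x[i]))/np.hypot(1,s); k=r<.004
        if best is None or k.sum()>best.sum(): best=k
    c=np.cov(x[best],zz[best]); v=np.linalg.eigh(c)[1][:,1]; print("lid pts",m.sum(),best.sum(),"angle",abs(np.arctan(v[1]/v[0])),"slope",v[1]/v[0]); return d,W
E
python3 - <<'E'
from h import *
d,W=lid(); cv2.imwrite("pics/s6.png",cv2.cvtColor(cv2.resize(d["pixels"][80:260,220:460],(800,600),interpolation=2),4)); print(manip.read_state()["finger_force"])
E
```

```text
lid pts 1613 1219 angle 0.788748540187863 slope -1.0067233043400832
19.999627768993378
```

View pics/s6.png

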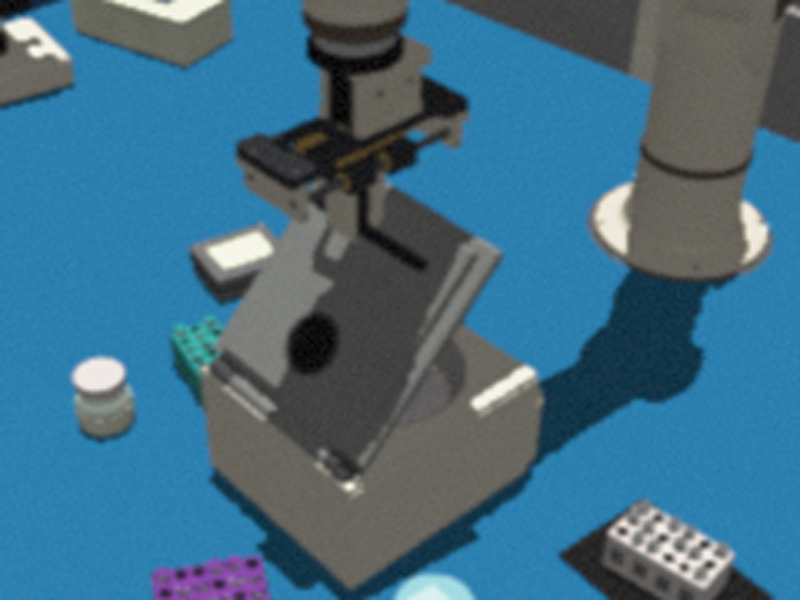

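The lid is held open at about 0.79 rad, with the gripper on the bar at crop (370,215) and the rack still on the pad at (665,540). I'll go slightly further for margin, hold, then ease back.

Request:
{"method": "drive_tool", "body": {"commands": [[[0,0.44,-0.22,0,0,0,1],[0,0.44,-0.2,0,0,0,1],[0,0,0,0,0,0,1],[0,0,0,0,0,0,1],[0,0,0,0,0,0,1],[0,0,0,0,0,0,1]]]}}

```text
t: 25.6
tcp_pos: [0.6226, 0.0287, 0.277]
eef_rot: [-180.0, 0.0, 86.6]
contact_force: [2.3, -3.9, -5.4]
width: 0.011
finger_force: 20.0
```

```bash
python3 - <<'E'
from h import *
lid(); lid()
E
```

```text
lid pts 1602 1216 angle 0.8374288171668721 slope -1.10987747534355
lid pts 1601 1240 angle 0.8357753527912953 slope -1.1061939836128991
```

Request:
{"method": "drive_tool", "body": {"commands": [[[0,-0.44,0.21,0,0,0,1],[0,-0.44,0.21,0,0,0,1],[0,-0.43,0.23,0,0,0,1],[0,-0.42,0.23,0,0,0,1],[0,-0.41,0.25,0,0,0,1],[0,-0.41,0.26,0,0,0,1],[0,-0.41,0.27,0,0,0,1],[0,-0.4,0.28,0,0,0,1],[0,-0.39,0.29,0,0,0,1],[0,-0.39,0.29,0,0,0,1],[0,0,0,0,0,0,1],[0,0,0,0,0,0,1],[0,0,0,0,0,0,1],[0,0,0,0,0,0,1],[0,0,0,0,0,0,1]]]}}

```text
t: 27.2
tcp_pos: [0.5811, 0.0316, 0.2523]
eef_rot: [-180.0, -0.0, 86.6]
contact_force: [-4.5, -3.5, 4.5]
width: 0.0113
finger_force: 20.0
```

```bash
python3 - <<'E'
from h import *
lid(); lid()
d,W,M=cam("top"); save(d,"t7.png"); Z=np.where(d["z_map"]>0,W[...,2],0)
rect((Z>.03)&(Z<.08),(190,250,225,275),d,M,.049,"rack")
E
```

```text
lid pts 1537 1175 angle 0.5864616586033954 slope -0.6644431397646241
lid pts 1541 1193 angle 0.5841659259345345 slope -0.6611389106920709
rack 92 [500.5 319.8] [ 56.1 101.4] 3.6
```

The lid is at about 0.585 rad, gripped at 20 N and steady, and the rack is centred on the pad. I'm handing the job in.

```bash
python3 -c "
from rig import manip
print(manip.close_job())"
```

```text
the job is handed in; nothing more can be done
None
```

I handed the job in with the rack standing within about 2 mm of the black pad's centre and the lid, after going to about 0.84 rad, held steady in the grip (20 N) at about 0.585 rad; the judge returned no verdict.

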